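Set the tube-sealing head against its stop

ROBOT

A 6-joint arm with a two-finger parallel gripper is mounted at the origin on the work surface. World frame = base frame: x ahead of the robot, y to its left, z up, the work surface at z = 0. Lengths are in m, angles in rad, forces in N, time in s.
With the tool pointing down it reaches from about 0.35 to 0.775 m from the base axis. Payload 5.5 kg.
Tool frame: the origin (TCP) lies at the very end of the fingers, on their centre line; the grasp point (between the pads) lies env.hold_point_z behind it (env.hold_point_z is the distance from the TCP to the grasp point, in m); z points along the fingers, y is the line along which they close (so a half turn about z gives the same grasp; the last joint's range is limited). The gripper opens to 85 mm and grips with 20 to 120 N. Pads are 22 mm wide; open, the fingers measure 114 mm over their backs; the gripper's body (76 mm by 85 mm) begins 54 mm behind the grasp point. The pads swing forward as they close: fully open they stand 13 mm farther back than shut.
Start: joints at [1.175, 0.313, 0.046, 1.304, 0, 1.431], TCP at [0.146, 0.556, 0.231] pointing down, gripper open.
Joint ranges: [-2.76, 2.76], [-0.86, 1.69], [-1.03, 1.26], [-2.2, 2.34], [-1.47, 1.5], [-3.14, 3.14]. Speed limits (rad/s): [2.57, 2.57, 3.14, 3.14, 3.14, 3.14].

INTERFACE

Orientations are given as a unit quaternion [w, x, y, z].
In Python, from workcell import env gives the robot as it stands.
- The arm moves only by the tool carry_out, never from a script. Its argument "steps" is a list of rows, each a list of 3 entries, a list of its own where there are three numbers: the turn, a rotation vector about the tool's x, y, z in degrees, then the shift along the tool's x, y, z in cm, then the closure in counts, from 0 (fully open) to 255 (shut). A call has exactly 8 rows; each row is the pose to reach, as a shift and turn from the pose commanded when the call began, along the tool's axes at that moment; what a row does not reach only later rows make up. A row lasts 1/8 s, in which the tool goes at most 62.5 mm and 10.7 degrees, less where a joint would pass 70% of its speed; a pose out of reach is approached as far as the arm can. A call with a gripper value outside its range is refused whole. The fingers move at their own pace and stop on an object; "force" is the grip in N (left out, the last holds). Time passes only in rows, so rows that repeat a pose let the fingers close, or fill a call up. It gives the time, the measured TCP pose, the force, the opening and the grip force at its end, in the units of the state.
- env.get_state(): the state, without advancing time (a new reading comes with each control period).
- env.read_camera(name): name is "scene" or "top"; returns (picture, depth): 384x512x3 uint8, red, green, blue; 384x512 float32, m along the optical axis (not along the pixel's ray), 0 where there is no reading.
- env.get_calibration(name): a dict with "fx", "fy", "cx", "cy" (pixels), "D" ([k1, k2, p1, p2, k3] as OpenCV has them; the pictures are not rectified), "origin" and "orientation" of the camera in the world. Camera axes: x right, y up, looking along -z (the intrinsics and any distortion apply to the point x, -y, -z); pixel columns grow to the right and rows downward; lengths in m; the calibration is good to about 2 mm. A picture is of the moment at which its call begins. get_calibration takes no time and is no camera call.
- env.hand_in(): hands the job in; it is judged then, once.
The state is a dict: "clock": time; "joint_pos": joint angles; "qvel": joint speeds; "tau": joint torques, N m; "tcp_pos": TCP position; "orientation": TCP orientation; "wrist_force": force on the tool from outside, world axes, zero at the start; "ft_torque": the same for the moment, N m; "finger_gap": finger opening in m; "grip_force": force on a finger pad.
Only numpy, scipy, OpenCV 4.12 (cv2) and the standard library are available. Lean on these libraries where they do the work, as an engineer would, in place of code of your own. Each camera call takes 0.05 s, during which the arm holds its last target. There are 200 camera calls.

TASK

On the sealing rail, press the red lock button on top of the white sealing head and, keeping it held down all the way, push the head along the rail until it rests against the yellow end stop. Only then let the button go and move the hand clear. Just press and push with the fingertips, picking nothing up, and leave the bin, tube rack, jar and tape roll standing where they are.

Things in the scene. Friction and masses are not known exactly. Their poses are not given: they have to be found in the camera images.
- rail: Fixed stainless rail fixture: base plate 130 mm (x) by 350 mm (y), 12 mm thick, on the bench. Origin at the centre of its underside; its z is up and its y runs along the rail, from the head's start towards the yellow stop. Two guide rods and a hidden toothed locking bar run along y between dark end blocks (tops 52 mm up).
- head (a joint): How far the white sealing head has slid along the rail's +y, m; 0 at the start (rail y = -95 mm). About 2 N of friction with the button down; button up, a toothed bar locks it (1 mm play at the start; let up midway, it catches within 8 mm). 86 mm (x) by 90 mm (y), top 60 mm above the bench; across each end of the top a blue fence 8 mm thick, up to 75 mm, 74 mm clear between, button midway.
- head_front (a point): Centre of the head's front face, the +y face that meets the stop, 49 mm above the bench, 45 mm ahead of the button's centre.
- lock (a joint): How far the red button is pressed, m: 0 up, 0.007 fully down. Spring: 1.5 N starts it, 5 N holds it fully down. The lock is free from about 0.005 m. Let go, it springs up, or stays part-way on a tooth of the bar: both are fine.
- button_top (a point): Centre of the top of the red button, a round cap 36 mm in diameter; its top is 69 mm above the bench when up, 62 mm when fully down (2 mm proud of the head). A fingertip pressed on it at 6 to 15 N carries the head along by friction; the fence ahead can also be pushed.
- stop: Fixed yellow end stop across the rail, 96 mm (x) by 24 mm (y), body 22 to 68 mm above the bench, black clamp knob on top to 90 mm. Origin at bench height under its centre, axes as the rail's; the head meets its -y face, 12 mm from the origin, 60 to 155 mm ahead of the head's start.
- clip_bin_center (a point): Loose bystander, to be left alone: open blue plastic bin of clips, 90 x 120 x 45 mm; the point is its centre, half-way up.
- tube_rack_center (a point): Loose bystander, to be left alone: clear block rack with capped sample tubes, 60 x 110 mm, 70 mm high; the point is its centre, half-way up.
- bottle_center (a point): Loose bystander, to be left alone: amber jar with white cap, 40 mm in diameter, 80 mm high; the point is its centre, half-way up.
- tape_center (a point): Loose bystander, to be left alone: green roll of tape lying flat, 64 mm in diameter, 24 mm high; the point is its centre, half-way up.

How it is judged:
On the way, in this order (a step that is already met when the one before it is completed fails the run):
1. the lock button is pressed down with the head still near its start (value of joint lock above 0.0045 m and value of joint head below 0.02 m), for 0.02 s.
2. the head rests against the stop (within 3 mm) with the button still down (y of head_front in the frame of stop above -0.015 m and value of joint lock above 0.003 m), for 0.1 s.
At the end, for the whole second after the job is handed in: The sealing head is at rest with its front face within 3 mm of the yellow stop, the button let go, and the bin, tube rack, jar and tape upright and within 20 mm of where they stood (y of head_front in the frame of stop above -0.015 m and velocity of joint head between -0.005 and 0.005 m/s and distance of each of clip_bin_center, tube_rack_center, bottle_center, tape_center from where it was at the start of the episode below 0.02 m and angle between each of clip_bin_center, tube_rack_center, bottle_center, tape_center's own z axis and vertical below 0.3 rad); the robot touches nothing.
It fails at once if the button was let up before the head had reached the stop (value of joint head above 0.006 m and y of head_front in the frame of stop below -0.016 m and value of joint lock below 0.002 m).
It fails at once if a bystander was pushed away, tipped or picked up (distance of any of clip_bin_center, tube_rack_center, bottle_center, tape_center from where it was at the start of the episode above 0.02 m or angle between any of clip_bin_center, tube_rack_center, bottle_center, tape_center's own z axis and vertical above 0.3 rad).
It also fails if it takes over 38 s, if anything falls off the work surface, if the arm or the gripper's body presses on something with over 40 N, if the wrist force passes 120 N, or if a joint passes its speed limit or range.

## Working session

There is one attempt and no reset: what is moved stays moved. The work goes in short steps, Python scripts to look and compute and a tool call to move; the robot and the scene stay as the last step left them, time stands still between calls to the robot, and variables do not carry over. Pictures are saved under pics/ and viewed, at most 10 in all, crops included, and the job is handed in when it is done.

Besides the shell and the picture viewer there is one more tool, called by a JSON object that holds its "op" and its "data", one argument or row to a line. carry_out: Moves the arm, as the interface text tells. Its arguments: {"type":"object","properties":{"steps":{"type":"array","items":{"type":"array"}},"force":{"type":"number"}},"required":["steps"]}

```bash
mkdir -p pics
cat > h.py <<'E'
import numpy as np, cv2
from scipy.spatial.transform import Rotation as R
from workcell import env
def rot(q): return R.from_quat([q[1],q[2],q[3],q[0]]).as_matrix()
def ray(c,uv):
    K=np.array([[c["fx"],0,c["cx"]],[0,c["fy"],c["cy"]],[0,0,1]])
    p=cv2.undistortPoints(np.array(uv,float).reshape(-1,1,2),K,np.array(c["D"],float)).reshape(-1,2)
    d=np.c_[p[:,0],-p[:,1],-np.ones(len(p))]
    return np.array(c["origin"]),d@rot(c["orientation"]).T
def onplane(c,uv,z):
    o,d=ray(c,uv); return o+d*((z-o[2])/d[:,2])[:,None]
E
python3 - <<'E'
from h import *
for n in("top","scene"):
    p,d=env.read_camera(n); cv2.imwrite(f"pics/{n}0.png",p[:,:,::-1]); np.savez(f"{n}0.npz",p=p,d=d)
    c=env.get_calibration(n); print(n,c)
s=env.get_state(); print(s["tcp_pos"],s["orientation"],s["wrist_force"],s["clock"],env.hold_point_z)
E
```

```text
top {'fx': 468.08524658669893, 'fy': 468.08524658669893, 'cx': 256.9678730764411, 'cy': 192.65121947989616, 'D': array([0.02261906, 0.        , 0.        , 0.        , 0.        ]), 'origin': array([0.47394503, 0.00813155, 0.96740221]), 'orientation': array([-0.69687498, -0.05155043,  0.06269441,  0.71258489])}
scene {'fx': 432.533108245673, 'fy': 432.533108245673, 'cx': 251.15494171241457, 'cy': 192.57166740737395, 'D': array([-0.1209928,  0.       ,  0.       ,  0.       ,  0.       ]), 'origin': array([ 1.20485886, -0.01587352,  0.56069705]), 'orientation': array([0.65984422, 0.31170935, 0.29470502, 0.61692125])}
[0.14532324 0.55587545 0.23050239] [-2.14223596e-04  1.27560359e-01  9.91830483e-01 -7.76407030e-04] [-0.48428523  0.84971065  0.30108231] 0.1 0.0187
```

View pics/top0.png

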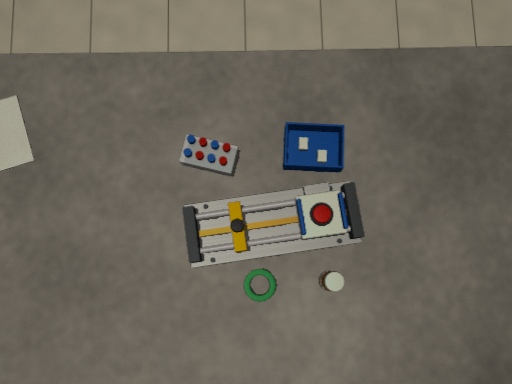

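View pics/scene0.png

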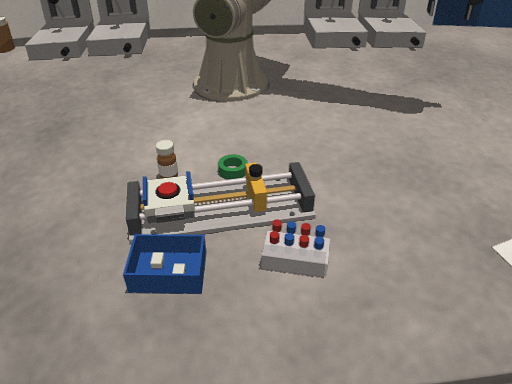

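Top view: red button (322,214), yellow stop (238,226) with its knob, bin (314,147), rack (210,155), tape (260,285), jar (333,281). The scene view agrees.

Run:
```python
from h import *
def cen(p,lo,hi,box):
    h=cv2.cvtColor(p,cv2.COLOR_RGB2HSV); 
    if lo[0]==0: h[...,0]=(h[...,0].astype(int)+10)%180
    m=cv2.inRange(h,np.array(lo),np.array(hi)); k=np.zeros_like(m);x0,x1,y0,y1=box;k[y0:y1,x0:x1]=1;m*=k
    n,l,s,c=cv2.connectedComponentsWithStats(m); i=1+np.argmax(s[1:,4]); pts=np.argwhere(l==i)[:,::-1]
    return c[i],s[i],pts
t=np.load("top0.npz")["p"];s=np.load("scene0.npz")["p"]
ct=env.get_calibration("top");cs=env.get_calibration("scene")
c,st,_=cen(t,(0,120,60),(20,255,255),(300,345,195,235));print("button top",c,st);b=onplane(ct,[c],.068)[0];print(b)
c,st,_=cen(s,(0,120,60),(20,255,255),(150,185,175,205));print("button scene",c,st);print(onplane(cs,[c],.067)[0])
# stop: yellow body in top
c,st,pts=cen(t,(15,120,120),(35,255,255),(226,248,195,258))
r=cv2.minAreaRect(pts.astype(np.float32)); print("stop",r,st)
print(onplane(ct,[r[0]],.068), onplane(ct,cv2.boxPoints(r),.068))
# fences
for box in((290,308,190,240),(334,350,185,235)):
    c,st,pts=cen(t,(105,100,40),(130,255,255),box); r=cv2.minAreaRect(pts.astype(np.float32)); print("fence",r,st); print(onplane(ct,[r[0]],.075),onplane(ct,cv2.boxPoints(r),.075))
for n,uv,z in(("bin",(314,147),.045),("rack",(210,150),.08),("tape",(260,285),.024),("jar",(334,282),.08),("blkR",(353,210),.052),("blkL",(192,234),.052)): print(n,onplane(ct,[uv],z)[0])
```

```text
button top [321.59107807 213.34200743] [313 205  19  18 269]
[ 0.57732166 -0.13196261  0.068     ]
button scene [167.31838565 188.69506726] [158 182  20  14 223]
[ 0.57849692 -0.13148949  0.067     ]
stop ((237.30091857910156, 237.35748291015625), (28.491527557373047, 15.839194297790527), 64.65382385253906) [226 226  21  26 264]
[[0.53458968 0.03188191 0.068     ]] [[0.55333756 0.05702645 0.068     ]
 [0.56579367 0.02932781 0.068     ]
 [0.51595472 0.00688048 0.068     ]
 [0.50374815 0.03440459 0.068     ]]
fence ((300.8243103027344, 216.44595336914062), (35.67457962036133, 4.1099748611450195), 80.53767395019531) [297 199   9  36 146]
[[ 0.5713921  -0.09072166  0.075     ]] [[ 0.60503718 -0.0824386   0.075     ]
 [ 0.60618813 -0.09031768  0.075     ]
 [ 0.53814878 -0.09890115  0.075     ]
 [ 0.53703362 -0.09111516  0.075     ]]
fence ((342.82000732421875, 210.25999450683594), (35.32987594604492, 4.9193501472473145), 79.69515228271484) [338 193  10  36 170]
[[ 0.58159923 -0.17201491  0.075     ]] [[ 0.61480766 -0.16296344  0.075     ]
 [ 0.61633328 -0.17242873  0.075     ]
 [ 0.54878135 -0.18094997  0.075     ]
 [ 0.54729888 -0.17159558  0.075     ]]
bin [ 0.71579273 -0.12628247  0.045     ]
rack [0.70462107 0.08183645 0.08      ]
tape [ 0.44263863 -0.0102618   0.024     ]
jar [ 0.44678531 -0.14727308  0.08      ]
blkR [ 0.58446068 -0.1967933   0.052     ]
blkL [0.54421071 0.12039033 0.052     ]
```

{"op": "carry_out", "data": {
  "steps": [
    [[0, 0, -2.7], [-3.7, -3.4, 0], 255],
    [[0, 0, -5.4], [-7.4, -6.9, 0], 255],
    [[0, 0, -8.1], [-11.1, -10.3, 0], 255],
    [[0, 0, -10.9], [-14.8, -13.8, 0], 255],
    [[0, 0, -13.6], [-18.5, -17.2, 0], 255],
    [[0, 0, -16.4], [-22.2, -20.7, 0], 255],
    [[0, 0, -19.1], [-25.9, -24.1, 0], 255],
    [[0, 0, -21.9], [-29.5, -27.6, 0], 255]
  ],
  "force": 40
}}

```text
clock: 1.1
tcp_pos: [0.3616, 0.2131, 0.2311]
orientation: [-0.0, -0.064, 0.998, 0.0]
wrist_force: [-0.1, -0.2, 1.3]
finger_gap: 0.0002
grip_force: 0.0
```

```bash
cat > go.py <<'E'
import sys
from h import *
s=env.get_state(); M=rot(s["orientation"]); p=np.array(s["tcp_pos"])
t=np.array([float(a) for a in sys.argv[1:4]])
print("pos",p.round(4),"yaw y",np.degrees(np.arctan2(M[1,1],M[0,1])).round(2),"z",M[:,2].round(3),"F",np.round(s["wrist_force"],2),"t",s["clock"],"gap",s["finger_gap"])
print("shift cm",(M.T@(t-p)*100).round(2))
E
python3 go.py .5773 -.127 .12
```

```text
pos [0.3616 0.2131 0.2311] yaw y 97.34 z [-0.  0. -1.] F [-0.1  -0.16  1.33] t 1.1 gap 0.00023435454939492865
shift cm [-17.05 -36.49  11.11]
```

{"op": "carry_out", "data": {
  "steps": [
    [[0, 0, 0], [-2.4, -5.2, 0], 255],
    [[0, 0, 0], [-4.9, -10.4, 0], 255],
    [[0, 0, 0], [-7.3, -15.6, 0], 255],
    [[0, 0, 0], [-9.7, -20.9, 1], 255],
    [[0, 0, 0], [-12.2, -26.1, 3], 255],
    [[0, 0, 0], [-14.6, -31.3, 6], 255],
    [[0, 0, 0], [-17.0, -36.5, 9], 255],
    [[0, 0, 0], [-17.0, -36.5, 11], 255]
  ]
}}

```text
clock: 2.1
tcp_pos: [0.5769, -0.1295, 0.1189]
orientation: [-0.0, -0.061, 0.998, -0.0]
wrist_force: [-2.0, 0.9, 0.4]
finger_gap: 0.0001
grip_force: 0.0
```

```bash
python3 go.py .5773 -.127 .069
python3 - <<'E'
from h import *
p,d=env.read_camera("scene"); cv2.imwrite("pics/s1.png",cv2.resize(p[120:280,90:350,::-1],None,fx=3,fy=3))
t,d=env.read_camera("top"); cv2.imwrite("pics/t1.png",cv2.resize(t[160:280,170:380,::-1],None,fx=3.5,fy=3.5))
# stop travel: -y face from the top image0, column edges of yellow on rows
t=np.load("top0.npz")["p"]; ct=env.get_calibration("top")
h=cv2.cvtColor(t,cv2.COLOR_RGB2HSV); m=cv2.inRange(h,np.array((15,120,120)),np.array((35,255,255)))
u=np.array([-.125,.992]); b=np.array([.578,-.132])
for r in (206,210,214,236,240,244,248):
    x=np.where(m[r,222:254])[0]+222
    if len(x): P=onplane(ct,[(x.min()-.5,r),(x.max()+.5,r)],.068); print(r,x.min(),x.max(),(P[:,:2]-b)@u)
E
```

```text
pos [ 0.5769 -0.1295  0.1189] yaw y 97.01 z [-0.001 -0.    -1.   ] F [-2.05  0.89  0.37] t 2.1 gap 0.00011198645399138894
shift cm [-0.07  0.24  4.99]
206 229 240 [0.17627669 0.15330682]
210 229 240 [0.17735634 0.15441907]
214 229 241 [0.17843278 0.15361845]
236 233 244 [0.17672285 0.15399032]
240 233 244 [0.17778929 0.15508922]
244 234 245 [0.17696432 0.15429507]
248 234 246 [0.17802706 0.15350297]
```

View pics/s1.png

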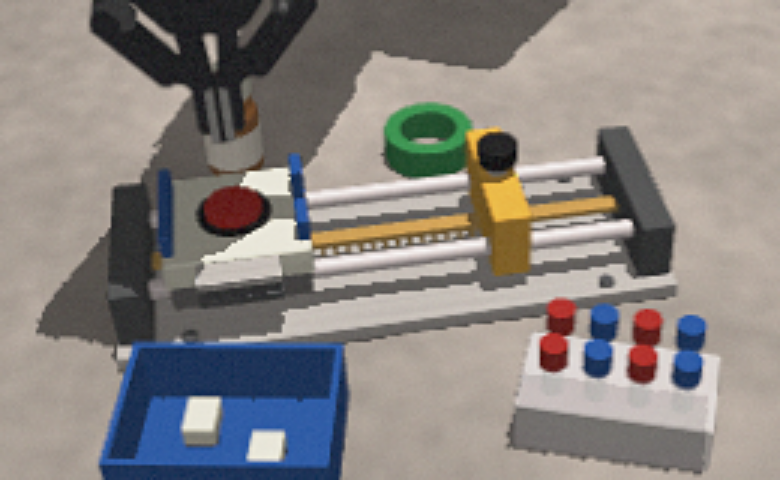

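The scene crop shows closed fingertips (crop ~225,130) over the red button (235,212), path to the yellow stop clear. Travel ≈ 109 mm.

{"op": "carry_out", "data": {
  "steps": [
    [[0, 0, 0], [0, 0, 2], 255],
    [[0, 0, 0], [0, 0, 3.5], 255],
    [[0, 0, 0], [0, 0, 4.5], 255],
    [[0, 0, 0], [0, 0, 5.0], 255],
    [[0, 0, 0], [0, 0, 5.3], 255],
    [[0, 0, 0], [0, 0, 5.6], 255],
    [[0, 0, 0], [0, 0, 5.7], 255],
    [[0, 0, 0], [0, 0, 5.7], 255]
  ]
}}

```text
clock: 3.2
tcp_pos: [0.5759, -0.1259, 0.0646]
orientation: [0.0, -0.063, 0.998, 0.0]
wrist_force: [-1.8, 1.2, 3.5]
finger_gap: 0.0001
grip_force: 1.7
```

```bash
python3 go.py .5773 -.127 .061
```

```text
pos [ 0.5759 -0.1259  0.0646] yaw y 97.25 z [ 0.  0. -1.] F [-1.78  1.15  3.5 ] t 3.2 gap 0.00012153585274071498
shift cm [-0.13 -0.13  0.36]
```

{"op": "carry_out", "data": {
  "steps": [
    [[0, 0, 0], [0, 0, 0.1], 255],
    [[0, 0, 0], [0, 0, 0.2], 255],
    [[0, 0, 0], [0, 0, 0.3], 255],
    [[0, 0, 0], [0, 0, 0.4], 255],
    [[0, 0, 0], [0, 0, 0.4], 255],
    [[0, 0, 0], [0, 0, 0.4], 255],
    [[0, 0, 0], [0, 0, 0.4], 255],
    [[0, 0, 0], [0, 0, 0.4], 255]
  ]
}}

```text
clock: 4.2
tcp_pos: [0.5761, -0.1265, 0.0619]
orientation: [0.001, -0.063, 0.998, -0.001]
wrist_force: [-4.0, 0.9, 13.2]
finger_gap: 0.0001
grip_force: 6.5
```

{"op": "carry_out", "data": {
  "steps": [
    [[0, 0, 0], [0, 0.2, 0], 255],
    [[0, 0, 0], [0, 0.6, 0], 255],
    [[0, 0, 0], [0, 1.2, 0], 255],
    [[0, 0, 0], [0, 1.8, 0], 255],
    [[0, 0, 0], [0, 2.4, 0], 255],
    [[0, 0, 0], [0, 3.0, 0], 255],
    [[0, 0, 0], [0, 3.4, 0], 255],
    [[0, 0, 0], [0, 3.5, 0], 255]
  ]
}}

```text
clock: 5.2
tcp_pos: [0.5719, -0.0927, 0.0619]
orientation: [0.001, -0.063, 0.998, -0.002]
wrist_force: [-3.8, -2.8, 11.8]
finger_gap: -0.0002
grip_force: 6.0
```

```bash
cat > w.py <<'E'
import sys
from h import *
p,d=env.read_camera("top"); q,d=env.read_camera("scene")
a=cv2.resize(q[120:280,90:350,::-1],None,fx=3,fy=3); cv2.imwrite(f"pics/{sys.argv[1]}.png",a)
E
python3 go.py .5773 -.127 .061; python3 w.py s2
```

```text
pos [ 0.5719 -0.0927  0.0619] yaw y 97.2 z [ 0.002 -0.003 -1.   ] F [-3.83 -2.79 11.8 ] t 5.2 gap -0.00018126728432500127
shift cm [-0.1  -3.47  0.1 ]
```

View pics/s2.png

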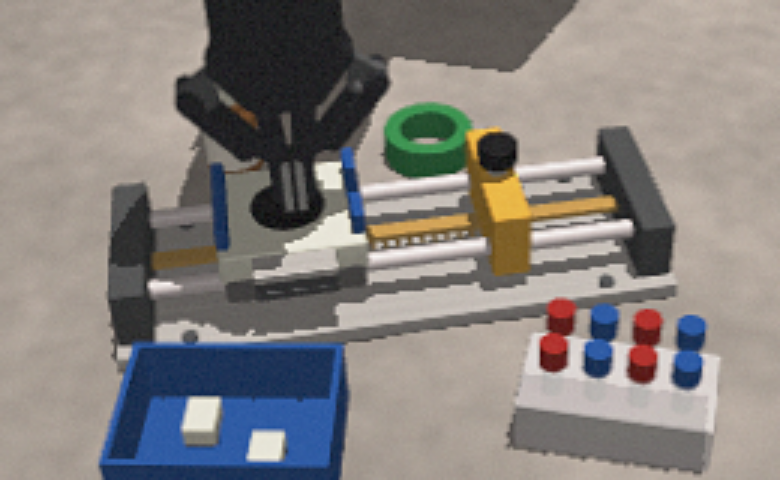

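The crop shows the head moved ~34 mm with the fingertip (290,205), which is still centred on the sunk button; the stop is ahead at (495,230).

{"op": "carry_out", "data": {
  "steps": [
    [[0, 0, 0], [0, 0.4, 0], 255],
    [[0, 0, 0], [0, 1.2, 0], 255],
    [[0, 0, 0], [0, 2.1, 0], 255],
    [[0, 0, 0], [0, 3.0, 0], 255],
    [[0, 0, 0], [0, 4.0, 0], 255],
    [[0, 0, 0], [0, 5.0, 0], 255],
    [[0, 0, 0], [0, 5.7, 0], 255],
    [[0, 0, 0], [0, 6.0, 0], 255]
  ]
}}

```text
clock: 6.3
tcp_pos: [0.5644, -0.0329, 0.0619]
orientation: [0.001, -0.063, 0.998, -0.002]
wrist_force: [-5.1, -3.7, 13.1]
finger_gap: -0.0002
grip_force: 6.3
```

{"op": "carry_out", "data": {
  "steps": [
    [[0, 0, 0], [0, 0.3, 0], 255],
    [[0, 0, 0], [0, 0.7, 0], 255],
    [[0, 0, 0], [0, 1.0, 0], 255],
    [[0, 0, 0], [0, 1.3, 0], 255],
    [[0, 0, 0], [0, 1.5, 0], 255],
    [[0, 0, 0], [0, 1.7, 0], 255],
    [[0, 0, 0], [0, 1.8, 0], 255],
    [[0, 0, 0], [0, 1.8, 0], 255]
  ]
}}

```text
clock: 7.3
tcp_pos: [0.5627, -0.0168, 0.0619]
orientation: [0.001, -0.062, 0.998, -0.003]
wrist_force: [-4.1, -7.8, 10.9]
finger_gap: 0.0001
grip_force: 5.6
```

```bash
python3 go.py .5773 -.127 .061; python3 w.py s3
```

```text
pos [ 0.5627 -0.0168  0.0619] yaw y 97.14 z [ 0.003 -0.006 -1.   ] F [-4.13 -7.84 10.88] t 7.3 gap 0.00010781946567411691
shift cm [ -0.08 -11.12   0.16]
```

View pics/s3.png

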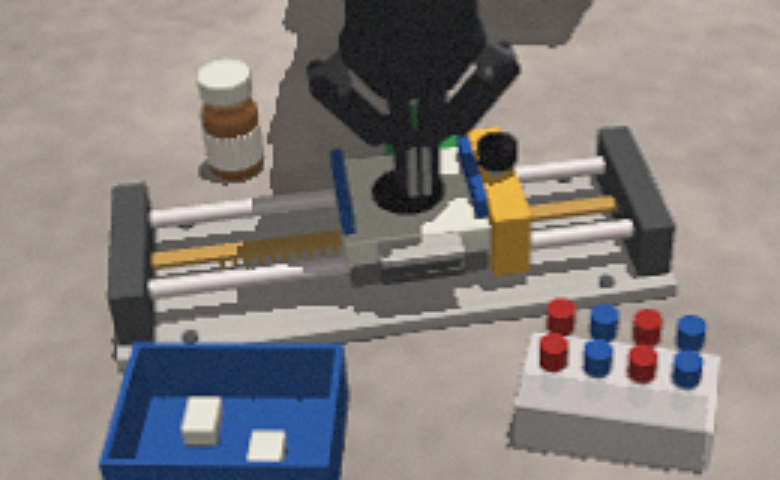

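The crop shows the head's front meeting the stop (490,230), and the side force has risen to 8 N. I'll push a little more to be sure it is seated.

{"op": "carry_out", "data": {
  "steps": [
    [[0, 0, 0], [0, 0.1, 0], 255],
    [[0, 0, 0], [0, 0.2, 0.05], 255],
    [[0, 0, 0], [0, 0.3, 0.05], 255],
    [[0, 0, 0], [0, 0.4, 0.05], 255],
    [[0, 0, 0], [0, 0.5, 0.05], 255],
    [[0, 0, 0], [0, 0.5, 0.05], 255],
    [[0, 0, 0], [0, 0.5, 0.05], 255],
    [[0, 0, 0], [0, 0.5, 0.05], 255]
  ]
}}

```text
clock: 8.4
tcp_pos: [0.5635, -0.0121, 0.0618]
orientation: [0.002, -0.062, 0.998, -0.003]
wrist_force: [-1.2, -7.5, 10.2]
finger_gap: 0.0001
grip_force: 5.3
```

Run:
```python
from h import *
p,d=env.read_camera("top"); cv2.imwrite("pics/t4.png",cv2.resize(p[170:270,180:370,::-1],None,fx=4,fy=4))
```

```text
(no output)
```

View pics/t4.png

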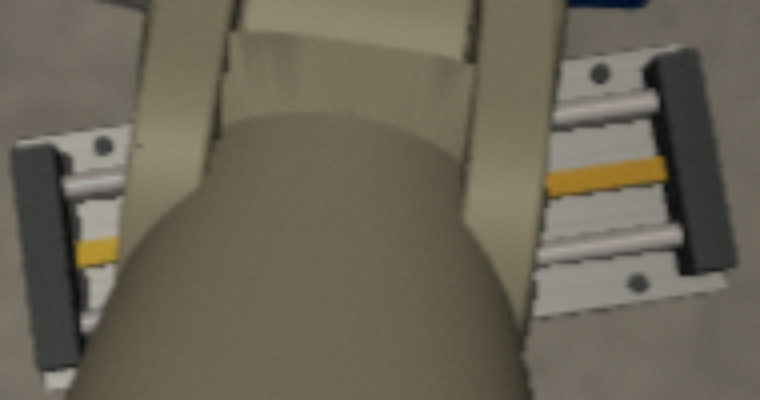

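The top view is blocked by the arm. But the tip slipped 5 mm at a steady 7.5 N, well above the 2 N of rail friction, so the head is against the stop. Lifting clear.

{"op": "carry_out", "data": {
  "steps": [
    [[0, 0, 0], [0, 0, -0.5], 255],
    [[0, 0, 0], [0, 0, -1.5], 255],
    [[0, 0, 0], [0, 0, -3], 255],
    [[0, 0, 0], [0, 0, -6], 255],
    [[0, 0, 0], [0, 0, -9], 255],
    [[0, 0, 0], [0, 0, -12], 255],
    [[0, 0, 0], [0, 0, -14], 255],
    [[0, 0, 0], [0, 0, -14], 255]
  ]
}}

```text
clock: 9.45
tcp_pos: [0.562, -0.0089, 0.202]
orientation: [0.002, -0.063, 0.998, -0.0]
wrist_force: [-0.5, 0.0, -0.6]
finger_gap: -0.0004
grip_force: 0.0
```

```bash
python3 go.py .5773 -.127 .061; python3 w.py s5
```

```text
pos [ 0.562  -0.0089  0.202 ] yaw y 97.26 z [ 0.004 -0.001 -1.   ] F [-0.51  0.01 -0.57] t 9.45 gap -0.0004061641856843026
shift cm [  0.03 -11.89  14.11]
```

View pics/s5.png

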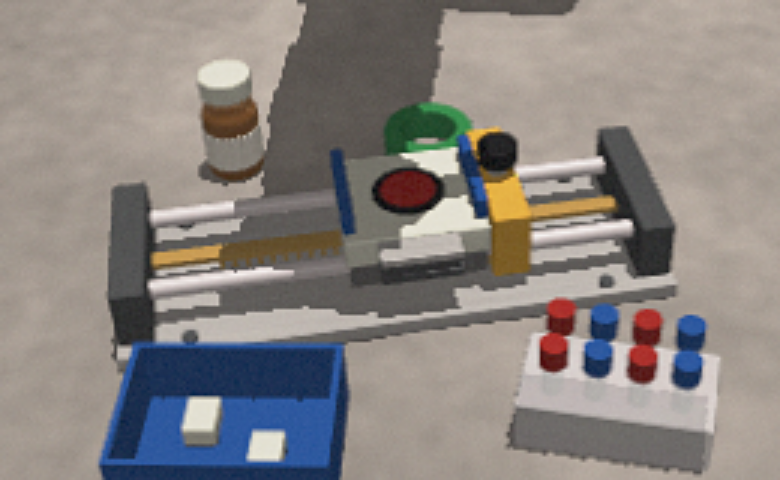

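The head sits flush against the stop (490,230), the button (408,190) is released, the hand is clear, and the bystanders haven't moved.

```bash
python3 -c "
from workcell import env
print(env.hand_in())"
```

```text
the job is handed in; nothing more can be done
None
```

I handed the job in at about 9.5 s: the head rests against the yellow stop with the button held down the whole way and then released, the hand is clear, and the bystanders look unmoved; the hand-in returned no verdict.

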